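# Swap the battery packs in the sloping charger

## Task

The tall battery pack in the charger is full: pull it out and stand it upright in the empty black parts tray. In its place plug the short battery pack from the bench into the charger, pushed fully home. Leave the thermos, the side cutters and the roll of black tape where they are.

Things in the scene. Friction and masses are not known exactly. Their poses are not given: they have to be found in the camera images.
- charger: Charger, a grey wedge-shaped housing with black cheeks, screwed to the bench: 154 mm deep (x), 112 mm wide (y), 45 mm high in front, 114 mm at the back. Its flat face, 140 mm along the slope and 98 mm wide, slopes at 30 degrees to the bench, down to the front, which faces the robot's left. The socket is in its middle. Origin: on the bench, straight under the socket's mouth; +x to the back, +z up.
- bay: The charger's socket. Origin: middle of its mouth, on the face, 76 mm above the bench. +z square out of the face (30 degrees from vertical, leaning to the charger's front), +x up the slope, +y level. Hole along -z, 42 mm deep, 55 (x) by 43 mm (y), with a key slot 14 mm wide, reaching 6 mm further, in the middle of its -x side. A pack that is home has its shoulder on the face and axes as here.
- pack_tall_grip (a point): Tall battery pack, grey on a black foot, 136 mm tall, 0.45 kg, in the charger at the start; held by its weight alone, no latch. Body 66 (x) by 48 mm (y), 98 mm high, above a foot plug 52 by 40 mm, 38 mm long. Point: middle of the body, 87 mm above the underside, 49 mm below the top. +z from foot to top. Grip the plain sides facing +y and -y, 48 mm apart.
- pack_tall_foot (a point): Middle of the underside of the tall pack's foot plug; axes as for its grip. The plug is shaped like the short pack's.
- pack_short_grip (a point): Short battery pack, grey on a black foot, 106 mm tall, 0.33 kg, standing on its foot on the bench. Body 66 (x) by 48 mm (y), 68 mm high, above a foot plug 38 mm long. Point: middle of the body, 72 mm above the underside, 34 mm below the top. +z from foot to top. -x is the front, with three pale dots near the top. Grip the plain sides facing +y and -y, 48 mm apart.
- pack_short_foot (a point): Middle of the underside of the short pack's foot plug; axes as for its grip. The plug is 52 (x) by 40 mm (y), 38 mm long up to the shoulder, its last 8 mm tapered by 4 mm a side. A key rib 10 mm wide stands 4 mm out of its -x side, from 12 mm above the underside to the shoulder, so it enters the socket one way round only: -x side facing down the slope.
- tray: Empty black parts tray, open on top, loose on the bench, outside 208 mm (x) by 113 mm (y), 60 mm high, inside 196 by 100 mm, floor 2 mm thick. Origin: the middle of its underside; +z up. The tray and the short pack stand left of the charger; fixed cardboard boxes, stacked higher than the packs, stand close beyond them.
- thermos: Thermos with a dark brown body and a white cap, 69 mm across, 216 mm tall, standing. Origin: middle of its underside. A bystander. Fixed blue bins, taller still, stand beyond it.
- cutters: Side cutters with blue and yellow grips lying flat, 186 by 61 mm, 18 mm high. Origin: middle of the underside. A bystander.
- black_tape: Roll of black tape lying flat, 61 mm across, 19 mm high. Origin: middle of the underside. A bystander.

How it is judged:
On the way:
1. the tall pack stands upright in the tray (z of pack_tall_foot in the frame of tray below 0.012 m and x of pack_tall_foot in the frame of tray between -0.09 and 0.09 m and y of pack_tall_foot in the frame of tray between -0.045 and 0.045 m and angle between pack_tall_grip's own z axis and vertical below 0.12 rad), for 0.2 s.
At the end, for the whole second after the job is handed in: The tall pack stands at rest on the floor of the parts tray, within 0.12 rad of upright, the tray flat on the bench. The short pack is plugged into the charger's socket, at rest, its shoulder within 3 mm of the face, square to it within 0.07 rad. Both packs are let go (all of step 1 and angle between tray's own z axis and vertical below 0.05 rad and height (world z) of tray below 0.006 m and z of pack_short_foot in the frame of bay below -0.035 m and x of pack_short_foot in the frame of bay between -0.006 and 0.006 m and y of pack_short_foot in the frame of bay between -0.006 and 0.006 m and angle between the z axis of pack_short_grip and the z axis of bay, either way round below 0.07 rad and linear speed of each of pack_tall, pack_short below 0.02 m/s); the robot touches nothing.
It fails at once if the thermos, the side cutters or the roll of black tape is shifted by more than 30 mm (distance of any of thermos, cutters, black_tape from where it was at the start of the episode above 0.03 m).
It also fails if it takes over 67 s, if anything falls off the work surface, if the arm or the gripper's body presses on something with over 40 N, if the wrist force passes 120 N, or if a joint passes its speed limit or range.

## Robot

A 6-joint arm with a two-finger parallel gripper is mounted at the origin on the work surface; the furniture and walls round the work are solid. World frame = base frame: x ahead of the robot, y to its left, z up, the work surface at z = 0. Lengths are in m, angles in rad, forces in N, time in s.
With the tool pointing down it reaches from about 0.25 to 0.775 m from the base axis. Payload 4 kg.
Tool frame: the origin (TCP) lies at the very end of the fingers, on their centre line; the grasp point (between the pads) lies 19 mm behind it; z points along the fingers, y is the line along which they close (so a half turn about z gives the same grasp; the last joint's range is limited). The gripper opens to 94 mm and grips with 3 to 60 N. Pads are 16 mm wide; open, the fingers measure 119 mm over their backs; the gripper's body (75 mm by 177 mm) begins 78 mm behind the grasp point.
Start: joints at [-1.258, 0.087, 1.371, -0, 1.684, -0.103], TCP at [0.222, -0.503, 0.206] pointing down, gripper open.
Joint ranges: [-3.1, 3.1], [-0.76, 2.03], [0.27, 2.55], [-1.08, 4.22], [0.17, 2.65], [-2.57, 2.57]. Speed limits (rad/s): [2.79, 2.79, 3.14, 3.14, 3.14, 3.14].

## Interface

Orientations are given as [roll, pitch, yaw] about the fixed x, y, z axes, in that order (R = Rz(yaw) Ry(pitch) Rx(roll)).
In Python, from bench import robot, vision gives the robot as it stands.
- The arm moves only by the shell command python3 -m crank 'ROWS'. ROWS is JSON, a list of rows, each a list of 3 entries, a list of its own where there are three numbers: the closure, from 0 (fully open) to 1 (shut), then the shift along the tool's x, y, z in m, then the turn, a rotation vector about the tool's x, y, z in degrees. A call has 1 to 8 rows; each row shifts and turns the commanded pose from where the row before left it, along the tool's axes as they then stand; what a row does not reach is not made up. A row lasts 1/10 s, in which the tool goes at most 50 mm and 8.59 degrees, less where a joint would pass 70% of its speed; a pose out of reach is approached as far as the arm can. A call with a gripper value outside its range is refused whole. The fingers move at their own pace and stop on an object; the grip force is fixed at half the most. Time passes only in rows, so rows that do not move let the fingers close. It gives the time, the measured TCP pose, the force, the opening and the grip force at its end, in the units of the state.
- robot.get_obs(): the state, without advancing time (a new reading comes with each control period).
- vision.snapshot(name): name is "side" or "top" or "wrist"; returns a dict with "color" (384x512x3 uint8, red, green, blue), "z_map" (384x512 float32, m along the optical axis (not along the pixel's ray), 0 where there is no reading), "fx", "fy", "cx", "cy" (pixels), "R" (3x3) and "t" (3): a world point X has camera coordinates R X + t. Camera axes: x right, y down, z forward; pixel columns grow to the right and rows downward; lengths in m; the calibration is good to about 2 mm. A picture is of the moment at which its call begins.
- robot.close_job(): hands the job in; it is judged then, once.
The state is a dict: "time": time; "joint_positions": joint angles; "qvel": joint speeds; "joint_torque": joint torques, N m; "tool_pos": TCP position; "ee_rot": TCP orientation; "wrist_force": force on the tool from outside, world axes, zero at the start; "wrist_torque": the same for the moment, N m; "width": finger opening in m; "finger_force": force on a finger pad.
Only numpy, scipy, OpenCV 4.12 (cv2) and the standard library are available. Lean on these libraries where they do the work, as an engineer would, in place of code of your own. Each camera call takes 0.05 s, during which the arm holds its last target. There are 200 camera calls.

## Working session

There is one attempt and no reset: what is moved stays moved. The work goes in short steps, Python scripts to look and compute and a shell command to move; the robot and the scene stay as the last step left them, time stands still between calls to the robot, and variables do not carry over. Pictures are saved under pics/ and viewed, at most 10 in all, crops included, and the job is handed in when it is done.

```bash
ls; mkdir -p pics
python3 - <<'E'
from bench import robot, vision
import cv2,numpy as np
o=robot.get_obs(); print({k:o[k] for k in('time','tool_pos','ee_rot','width','wrist_force')})
ims=[]
for n in('top','side'):
    s=vision.snapshot(n); np.savez('pics/'+n+'0.npz',**s); print(n,s['R'],s['t'],s['fx'],s['cx'],s['cy'])
    cv2.imwrite(f'pics/{n}0.png',cv2.resize(s['color'][:,:,::-1],(768,576)))
E
```

```text
pics
{'time': 0.0, 'tool_pos': array([ 0.22196988, -0.50265099,  0.2043084 ]), 'ee_rot': array([-3.13944323e+00, -1.96407656e-04,  4.15785570e-01]), 'width': 0.09410914205386696, 'wrist_force': array([0.10013052, 0.10350596, 0.01996809])}
top [[-0.00802195 -0.99977556 -0.01960825]
 [-0.99631089  0.00966654 -0.08527118]
 [ 0.08544158  0.01885187 -0.99616482]] [-0.03504379  0.48859389  1.39342137] 437.2599712867905 257.1104319575411 193.60908917110618
side [[-0.90648299 -0.42224031  0.00130599]
 [-0.26438227  0.56516976 -0.78146347]
 [ 0.32922727 -0.70872863 -0.62394963]] [0.40243274 0.24419374 0.99865203] 415.3944996950436 255.55610953943327 190.04673563681325
```

View pics/top0.png

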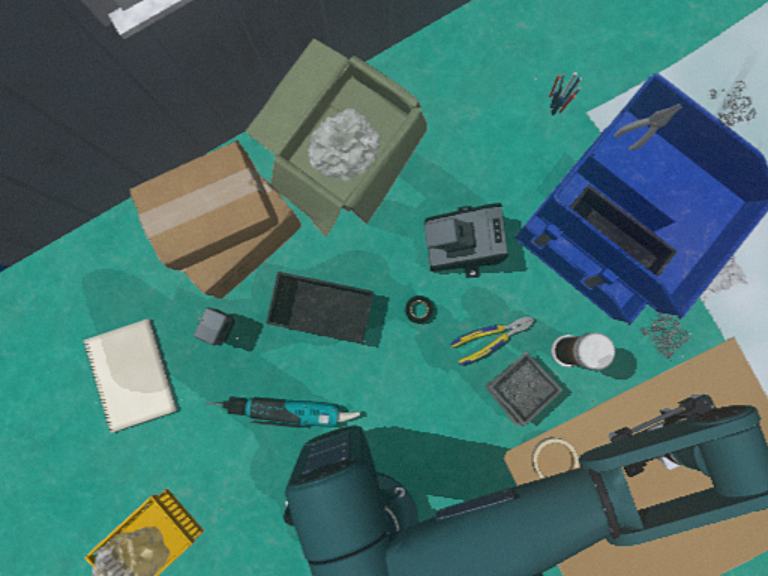

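View pics/side0.png

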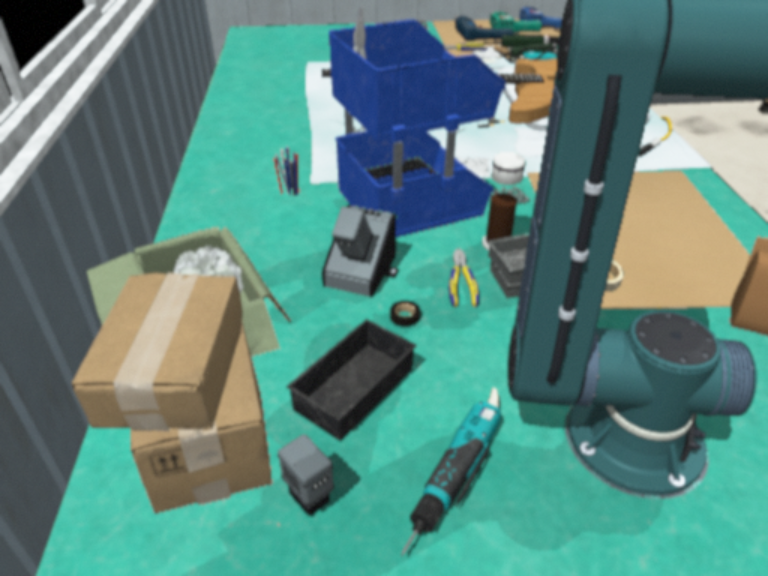

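Top view (1.5x): charger at (468,240), with the tall pack's top at (450,235) leaning left. The tray is at (322,307), short pack (213,326), tape (420,310), cutters (492,340) and thermos (590,350). In the side view the short pack's pale dots are on its lower-right face, about (320,480).

```bash
cat > h.py <<'E'
import numpy as np,cv2
from bench import robot,vision
from scipy.spatial.transform import Rotation as Ro
def cloud(s):
    z=s['z_map'];v,u=np.mgrid[:384,:512]
    c=np.stack([(u-s['cx'])/s['fx']*z,(v-s['cy'])/s['fy']*z,z],-1)
    X=(c-s['t'])@s['R']; X[z==0]=np.nan; return X
def proj(s,P):
    c=np.atleast_2d(P)@s['R'].T+s['t']; return np.c_[c[:,0]/c[:,2]*s['fx']+s['cx'],c[:,1]/c[:,2]*s['fy']+s['cy']]
def rect(P):
    (c,wh,a)=cv2.minAreaRect((P[:,:2]*1000).astype(np.float32)); return np.round(c,1),np.round(wh,1),round(a,1)
E
python3 - <<'E'
from h import *
for n in('top','side'):
    s=dict(np.load(f'pics/{n}0.npz')); X=cloud(s)
    s0=s
    if n=='top': T=X
    # region boxes in world from top
    def reg(u0,u1,v0,v1): return T[int(v0/1.5):int(v1/1.5),int(u0/1.5):int(u1/1.5)].reshape(-1,3)
    def inbox(box,lo,hi):
        P=X.reshape(-1,3);a=np.nanmin(box[:,:2],0);b=np.nanmax(box[:,:2],0)
        m=(P[:,:2]>a).all(1)&(P[:,:2]<b).all(1)&(P[:,2]>lo)&(P[:,2]<hi); return P[m]
    for nm,b,lo,hi in(('short',(185,262,300,355),.095,.12),('tray',(262,385,268,348),.05,.07),('trayfloor',(262,385,268,348),-.01,.008),('charger',(415,520,195,280),.03,.3),('therm',(540,625,320,375),.2,.23)):
        P=inbox(reg(*b),lo,hi); print(n,nm,len(P))
        if len(P)>5: print(rect(P),np.round(np.median(P,0),4),P.min(0).round(3),P.max(0).round(3))
    # planes in charger by normals
    P=inbox(reg(400,530,190,285),.04,.3)
    from scipy.spatial import cKDTree
    _,ix=cKDTree(P).query(P,k=12); Q=P[ix]-P[ix].mean(1,keepdims=True)
    w,V=np.linalg.eigh(np.einsum('nki,nkj->nij',Q,Q)); N=V[:,:,0]*np.sign(V[:,2,0])[:,None]
    good=(w[:,0]/12<1.5e-6)&(abs(np.arccos(np.clip(N[:,2],-1,1))-np.pi/6)<.15)
    G=P[good]; print('tilted',len(G)); n0=np.median(N[good],0); n0/=np.linalg.norm(n0); print(n0,np.degrees(np.arccos(n0[2])),np.degrees(np.arctan2(n0[1],n0[0])))
    d=G@n0; h,e=np.histogram(d,bins=np.arange(d.min(),d.max()+.006,.006)); print([(round(a,3),k) for a,k in zip(e,h) if k>8])
E
python3 - <<'E'
import cv2
a=cv2.imread('pics/side0.png')[400:530,240:370]
b=cv2.imread('pics/side0.png')[190:310,300:420]
cv2.imwrite('pics/crop1.png',cv2.hconcat([cv2.resize(a,(390,390)),cv2.resize(b,(390,390))]))
E
```

```text
top short 344
(array([413.6, 316.5]), array([49.7, 65.4]), 66.5) [0.4131 0.315  0.1053] [0.377 0.284 0.095] [0.45  0.348 0.113]
top tray 403
(array([457.7, 122.6]), array([259. , 115.2]), 76.7) [0.4578 0.1047 0.0596] [ 0.378 -0.015  0.05 ] [0.544 0.235 0.068]
top trayfloor 3840
(array([457.2, 102.1]), array([268.1, 176.8]), 89.6) [0.4533 0.0965 0.0005] [ 0.368 -0.032 -0.01 ] [0.545 0.236 0.008]
top charger 2077
(array([ 597.1, -227.7]), array([113.5, 212.9]), 5.5) [ 0.587  -0.2148  0.1058] [ 0.533 -0.332  0.03 ] [ 0.658 -0.122  0.3  ]
top therm 501
(array([ 356.3, -428.5]), array([66.2, 66.2]), 89.6) [ 0.3566 -0.427   0.215 ] [ 0.323 -0.462  0.202] [ 0.39  -0.395  0.222]
tilted 66
[-0.03371115  0.46640092  0.88393084] 27.879763655290773 94.13411205772655
[(np.float64(-0.052), np.int64(26)), (np.float64(-0.046), np.int64(18)), (np.float64(0.05), np.int64(11))]
side short 689
(array([414.3, 318.7]), array([47.7, 65.6]), 65.6) [0.412  0.3219 0.1049] [0.378 0.287 0.095] [0.452 0.352 0.109]
side tray 687
(array([453.7,  98.5]), array([212.3, 115.7]), 77.4) [0.4673 0.0992 0.0585] [ 0.378 -0.017  0.05 ] [0.532 0.212 0.063]
side trayfloor 3354
(array([456.3, 101.9]), array([176.9, 268.4]), 0.0) [4.465e-01 1.340e-01 3.000e-04] [ 0.368 -0.032 -0.006] [0.545 0.236 0.008]
side charger 2280
(array([ 597.7, -225.6]), array([113.8, 217.2]), 5.5) [ 0.5781 -0.172   0.0965] [ 0.533 -0.332  0.03 ] [ 0.659 -0.116  0.3  ]
side therm 253
(array([ 357.8, -424.5]), array([65.2, 67.3]), 56.6) [ 0.3548 -0.4149  0.215 ] [ 0.324 -0.462  0.2  ] [ 0.391 -0.39   0.219]
tilted 102
[-0.14445001  0.46394218  0.87400907] 29.072084967808095 107.29415811836735
[(np.float64(-0.119), np.int64(28)), (np.float64(-0.113), np.int64(30)), (np.float64(-0.107), np.int64(10)), (np.float64(-0.017), np.int64(27))]
```

View pics/crop1.png

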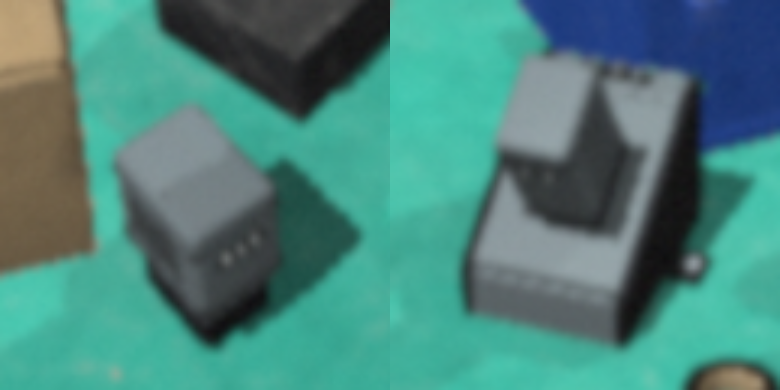

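The left crop shows the three dots on the short pack's lower-right face, so its -x points to about world (-0.92, 0.40). The right crop shows the tall pack in the socket, leaning to the front. Next is a proper fit of the charger, plus clearance to the boxes.

```bash
cat >> h.py <<'E'
def bayR(yaw):
    return Ro.from_euler('z',yaw).as_matrix()@Ro.from_euler('y',-np.pi/6).as_matrix()
def box(Q,lo,hi):
    d=np.maximum(lo-Q,Q-hi); return np.linalg.norm(np.maximum(d,0),axis=1)+np.minimum(d.max(1),0)
def tool(yaw,tilt=0): # tool rotation: pack x yaw -> tool z=-pack z, tool y=+pack y ; x = -pack x
    B=bayR(yaw) if tilt else Ro.from_euler('z',yaw).as_matrix()
    return B@np.diag([-1,1,-1.])
E
python3 - <<'E'
from h import *
from scipy.optimize import least_squares
C=[]
for n in('top','side'):
    X=cloud(dict(np.load(f'pics/{n}0.npz'))).reshape(-1,3); C.append(X[~np.isnan(X[:,0])])
def fit(P,p0):
    def f(p):
        Q=(P-[p[0],p[1],.076])@bayR(p[2])
        a=abs(box(Q,np.r_[-.033,-.024,0],np.r_[.033,.024,.098])); b=np.where((abs(Q[:,0])<.06)&(abs(Q[:,1])<.046),abs(Q[:,2]),9)
        return np.minimum(np.minimum(a,b),.01)
    return least_squares(f,p0,loss='soft_l1',f_scale=.002,diff_step=1e-4)
for nm,P in(('top',C[0]),('side',C[1]),('both',np.r_[C[0],C[1]])):
    p=np.r_[.59,-.215,np.radians(-84.5)]
    for _ in range(4):
        Q=(P-[p[0],p[1],.076])@bayR(p[2]); m=(abs(Q[:,0])<.05)&(abs(Q[:,1])<.04)&(Q[:,2]>-.02)&(Q[:,2]<.12)
        r=fit(P[m],p); p=r.x
    print(nm,m.sum(),p[:2].round(4),np.degrees(p[2]).round(2),np.median(abs(r.fun)).round(5))
# short pack
for nm,P in(('top',C[0]),('side',C[1]),('both',np.r_[C[0],C[1]])):
    m=(abs(P[:,0]-.414)<.06)&(abs(P[:,1]-.317)<.06)&(P[:,2]>.045)&(P[:,2]<.13)
    P=P[m]
    def g(p): return abs(box((P-[p[0],p[1],0])@Ro.from_euler('z',p[2]).as_matrix(),np.r_[-.033,-.024,.038],np.r_[.033,.024,.106]))
    r=least_squares(g,[.414,.317,np.radians(-23.8)],loss='soft_l1',f_scale=.002,diff_step=1e-4); print('short',nm,r.x[:2].round(4),np.degrees(r.x[2]).round(2),np.median(abs(r.fun)).round(4))
# box clearance: points above .10 within 0.25 of tray/short pack in their tool frames
P=np.r_[C[0],C[1]]
for nm,c,yaw in(('short',(.414,.318),-23.8),('tray',(.44,.06),-84.5)):
    Q=(P-[*c,0])@Ro.from_euler('z',np.radians(yaw)).as_matrix()
    for h in(.08,.14):
        m=(Q[:,2]>h)&(Q[:,2]<.45)&(np.hypot(Q[:,0],Q[:,1])<.3)&(np.hypot(Q[:,0],Q[:,1])>.05)
        a=m&(abs(Q[:,0])<.05); b=m&(abs(Q[:,1])<.1)
        print(nm,h,'y of pts in x-band',np.percentile(Q[a,1],[0,5,50,100]).round(3) if a.any() else None,'x of pts in y-band',np.percentile(Q[b,0],[0,5,50,100]).round(3) if b.any() else None)
E
```

```text
top 899 [ 0.5948 -0.1973] -84.07 0.00119
side 982 [ 0.5959 -0.1969] -84.23 0.00097
both 1882 [ 0.5955 -0.1971] -84.19 0.0011
short top [0.4134 0.3171] -24.04 0.0011
short side [0.4159 0.317 ] -23.93 0.0007
short both [0.4156 0.3168] -23.94 0.0008
short 0.08 y of pts in x-band None x of pts in y-band [0.057 0.073 0.17  0.3  ]
short 0.14 y of pts in x-band None x of pts in y-band [0.058 0.083 0.179 0.3  ]
tray 0.08 y of pts in x-band [-0.294 -0.241 -0.229  0.3  ] x of pts in y-band [-0.295 -0.284 -0.259  0.291]
tray 0.14 y of pts in x-band [-0.294 -0.241 -0.232 -0.223] x of pts in y-band [-0.283 -0.274 -0.25  -0.202]
```

```bash
cat >> h.py <<'E'
np.set_printoptions(suppress=True)
B=np.array([.5955,-.1971,.076]); BY=np.radians(-84.2); NB=bayR(BY)[:,2]
SP=np.array([.4152,.3168]); SY=np.radians(-24)
def plan(p,R,N,p0=None,R0=None):
    o=robot.get_obs(); p0=o['tool_pos'] if p0 is None else p0; R0=Ro.from_euler('xyz',o['ee_rot']).as_matrix() if R0 is None else R0
    r=Ro.from_matrix(R0.T@R).as_rotvec(); M=np.zeros((3,3));Rk=R0.copy()
    for k in range(N): M+=Rk; Rk=Rk@Ro.from_rotvec(r/N).as_matrix()
    s=np.linalg.solve(M,p-p0); print('t',round(o['time'],2),'tcp',o['tool_pos'].round(4),'tool-delta',(R0.T@(p-p0)).round(4),'rot',np.degrees(r).round(2),f'| per row x{N}: shift',s.round(4),'turn',np.degrees(r/N).round(3),'norm',np.linalg.norm(s).round(3),'F',o['wrist_force'].round(1),'w',round(o['width'],4))
E
python3 -m crank '[[0,[0,0,-0.05],[0,0,0]],[0,[0,0,-0.05],[0,0,0]],[0,[0,0,-0.05],[0,0,0]],[0,[0,0,-0.04],[0,0,0]],[0,[0,0,0],[0,0,0]]]'
python3 -c "
from h import *
plan(B+NB*.16,tool(BY,1),16)"
```

```text
time: 0.6
tool_pos: [0.2225, -0.5041, 0.4026]
ee_rot: [3.129, 0.001, 0.416]
wrist_force: [0.0, 0.1, 1.0]
width: 0.0939
finger_force: 0.0
t 0.6 tcp [ 0.2225 -0.5041  0.4026] tool-delta [ 0.4902 -0.2085  0.1848] rot [-18.25 -25.41 -70.35] | per row x16: shift [0.0371 0.0053 0.0033] turn [-1.141 -1.588 -4.397] norm 0.038 F [0.  0.1 1. ] w 0.0939
```

```bash
python3 -m crank '[[0,[0.044,-0.019,0],[0,0,0]],[0,[0.044,-0.019,0],[0,0,0]],[0,[0.044,-0.019,0],[0,0,0]],[0,[0.044,-0.019,0],[0,0,0]],[0,[0.044,-0.019,0],[0,0,0]],[0,[0.044,-0.019,0],[0,0,0]],[0,[0.044,-0.019,0],[0,0,0]],[0,[0.044,-0.019,0],[0,0,0]]]'
python3 -c "
from h import *
plan(B+NB*.18,tool(BY,1),14)"
```

```text
time: 1.4
tool_pos: [0.4836, -0.2201, 0.3936]
ee_rot: [-3.14, 0.002, 0.416]
wrist_force: [0.6, -0.1, -0.0]
width: 0.094
finger_force: 0.0
t 1.4 tcp [ 0.4836 -0.2201  0.3936] tool-delta [ 0.1398 -0.0611  0.1616] rot [-18.98 -25.91 -70.2 ] | per row x14: shift [0.014  0.0006 0.0086] turn [-1.356 -1.85  -5.014] norm 0.016 F [ 0.6 -0.1 -0. ] w 0.094
```

```bash
python3 -m crank '[[0,[0.014,0,0.008],[-1.36,-1.85,-5.01]],[0,[0.014,0,0.008],[-1.36,-1.85,-5.01]],[0,[0.014,0,0.008],[-1.36,-1.85,-5.01]],[0,[0.014,0,0.008],[-1.36,-1.85,-5.01]],[0,[0.014,0,0.008],[-1.36,-1.85,-5.01]],[0,[0.014,0,0.008],[-1.36,-1.85,-5.01]],[0,[0.014,0,0.008],[-1.36,-1.85,-5.01]]]'
python3 -m crank '[[0,[0.014,0,0.008],[-1.36,-1.85,-5.01]],[0,[0.014,0,0.008],[-1.36,-1.85,-5.01]],[0,[0.014,0,0.008],[-1.36,-1.85,-5.01]],[0,[0.014,0,0.008],[-1.36,-1.85,-5.01]],[0,[0.014,0,0.008],[-1.36,-1.85,-5.01]],[0,[0.014,0,0.008],[-1.36,-1.85,-5.01]],[0,[0.014,0,0.008],[-1.36,-1.85,-5.01]],[0,[0,0,0],[0,0,0]]]'
python3 -c "
from h import *
plan(B+NB*.18,tool(BY,1),2)
s=vision.snapshot('wrist'); np.savez('pics/w1.npz',**s); X=cloud(s).reshape(-1,3);Q=(X-B)@bayR(BY); 
cv2.imwrite('pics/w1.png',s['color'][:,:,::-1])
m=(abs(Q[:,2]-.098)<.008)&(abs(Q[:,0])<.06)&(abs(Q[:,1])<.05);print(m.sum(),rect(Q[m]),np.median(Q[m],0)) if m.any() else 0"
```

```text
time: 2.1
tool_pos: [0.5555, -0.1679, 0.3269]
ee_rot: [3.054, 0.264, 1.025]
wrist_force: [0.3, 0.4, 0.0]
width: 0.0941
finger_force: 0.0
time: 2.9
tool_pos: [0.5769, -0.1019, 0.2363]
ee_rot: [-3.135, 0.524, 1.678]
wrist_force: [0.2, 0.7, 0.1]
width: 0.0942
finger_force: 0.0
t 2.9 tcp [ 0.5769 -0.1019  0.2363] tool-delta [-0.0035  0.0089  0.0071] rot [-0.23  0.02  0.29] | per row x2: shift [-0.0018  0.0044  0.0035] turn [-0.115  0.01   0.146] norm 0.006 F [0.2 0.7 0.1] w 0.0942
3140 (array([-1. ,  0.5]), array([48. , 66.4]), 89.6) [-0.00378953  0.0000603   0.0982999 ]
```

View pics/w1.png

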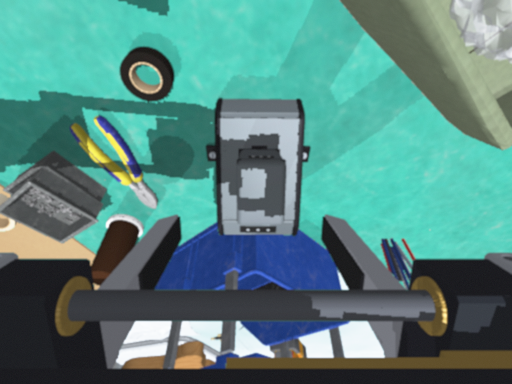

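The wrist view has the pack's top at about (262,180), fitting the model to within 1 mm in a 48 x 66 mm rectangle. Descend and grip.

```bash
python3 -m crank '[[0,[-0.004,0.009,0.007],[-0.2,0,0.3]],[0,[0,0,0.03],[0,0,0]],[0,[0,0,0],[0,0,0]]]'
python3 -c "
from h import *
plan(B+NB*.03,tool(BY,1),1)"
```

```text
time: 3.25
tool_pos: [0.5898, -0.1269, 0.2087]
ee_rot: [3.137, 0.525, 1.662]
wrist_force: [0.3, 0.3, -0.1]
width: 0.094
finger_force: 0.0
t 3.25 tcp [ 0.5898 -0.1269  0.2087] tool-delta [ 0.0055 -0.0015  0.1201] rot [ 0.    0.07 -0.49] | per row x1: shift [ 0.0055 -0.0015  0.1201] turn [ 0.001  0.069 -0.491] norm 0.12 F [ 0.3  0.3 -0.1] w 0.094
```

```bash
python3 -m crank '[[0,[0.005,-0.001,0.03],[0,0,-0.4]],[0,[0,0,0.03],[0,0,0]],[0,[0,0,0.03],[0,0,0]],[0,[0,0,0.03],[0,0,0]],[0,[0,0,0],[0,0,0]]]'
python3 -c "
from h import *
plan(B+NB*.03,tool(BY,1),1)"
```

```text
time: 3.75
tool_pos: [0.5939, -0.1821, 0.1019]
ee_rot: [-3.14, 0.524, 1.671]
wrist_force: [-1.2, -0.0, -0.8]
width: 0.094
finger_force: 0.0
t 3.75 tcp [ 0.5939 -0.1821  0.1019] tool-delta [-0.0001  0.0001 -0.0001] rot [-0.1   0.02 -0.03] | per row x1: shift [-0.0001  0.0001 -0.0001] turn [-0.099  0.022 -0.035] norm 0.0 F [-1.2 -0.  -0.8] w 0.094
```

```bash
python3 -m crank '[[1,[0,0,0],[0,0,0]],[1,[0,0,0],[0,0,0]],[1,[0,0,0],[0,0,0]],[1,[0,0,0],[0,0,0]],[1,[0,0,0],[0,0,0]],[1,[0,0,0],[0,0,0]],[1,[0,0,0],[0,0,0]],[1,[0,0,0],[0,0,0]]]'
python3 -m crank '[[1,[0,0,-0.01],[0,0,0]],[1,[0,0,-0.015],[0,0,0]],[1,[0,0,-0.02],[0,0,0]],[1,[0,0,-0.02],[0,0,0]],[1,[0,0,-0.02],[0,0,0]],[1,[0,0,-0.02],[0,0,0]],[1,[0,0,-0.02],[0,0,0]]]'
python3 -m crank '[[1,[0,0,-0.03],[0,0,0]],[1,[0,0,-0.03],[0,0,0]],[1,[0,0,-0.02],[0,0,0]],[1,[0,0,0],[0,0,0]]]'
python3 -c "
from h import *
c=np.array([.455-.218*.04,.099-.976*.04]); print(c)
plan(np.r_[c,.26],tool(np.radians(-102.6),0),16)"
```

```text
time: 4.55
tool_pos: [0.5949, -0.1802, 0.1058]
ee_rot: [3.138, 0.526, 1.672]
wrist_force: [-5.0, 2.9, 3.9]
width: 0.0482
finger_force: 30.0
time: 5.25
tool_pos: [0.5892, -0.1164, 0.2142]
ee_rot: [3.135, 0.524, 1.673]
wrist_force: [-0.1, -0.0, -4.4]
width: 0.0479
finger_force: 30.0
time: 5.65
tool_pos: [0.586, -0.0761, 0.2868]
ee_rot: [3.126, 0.525, 1.67]
wrist_force: [0.2, -0.0, -3.8]
width: 0.0479
finger_force: 30.0
[0.44628 0.05996]
t 5.65 tcp [ 0.586  -0.0761  0.2868] tool-delta [ 0.1425 -0.1248 -0.0535] rot [ 5.65 29.68 18.1 ] | per row x16: shift [ 0.0083 -0.0092 -0.0008] turn [0.353 1.855 1.131] norm 0.012 F [ 0.2 -0.  -3.8] w 0.0479
```

```bash
python3 -m crank '[[1,[0.008,-0.009,-0.001],[0.35,1.86,1.13]],[1,[0.008,-0.009,-0.001],[0.35,1.86,1.13]],[1,[0.008,-0.009,-0.001],[0.35,1.86,1.13]],[1,[0.008,-0.009,-0.001],[0.35,1.86,1.13]],[1,[0.008,-0.009,-0.001],[0.35,1.86,1.13]],[1,[0.008,-0.009,-0.001],[0.35,1.86,1.13]],[1,[0.008,-0.009,-0.001],[0.35,1.86,1.13]],[1,[0.008,-0.009,-0.001],[0.35,1.86,1.13]]]'
python3 -m crank '[[1,[0.008,-0.009,-0.001],[0.35,1.86,1.13]],[1,[0.008,-0.009,-0.001],[0.35,1.86,1.13]],[1,[0.008,-0.009,-0.001],[0.35,1.86,1.13]],[1,[0.008,-0.009,-0.001],[0.35,1.86,1.13]],[1,[0.008,-0.009,-0.001],[0.35,1.86,1.13]],[1,[0.008,-0.009,-0.001],[0.35,1.86,1.13]],[1,[0.008,-0.009,-0.001],[0.35,1.86,1.13]],[1,[0.008,-0.009,-0.001],[0.35,1.86,1.13]]]'
python3 -m crank '[[1,[0,0,0],[0,0,0]],[1,[0,0,0],[0,0,0]]]'
python3 -c "
from h import *
plan(np.array([.4463,.06,.075]),tool(np.radians(-102.6),0),1)
ims=[]
for n in('side','wrist'):
    s=vision.snapshot(n); np.savez('pics/%s2.npz'%n,**s); ims.append(s['color'][:,:,::-1])
cv2.imwrite('pics/c2.png',cv2.resize(cv2.hconcat(ims),(800,300)))"
```

```text
time: 6.45
tool_pos: [0.5102, -0.0188, 0.2618]
ee_rot: [3.122, 0.262, 1.505]
wrist_force: [0.2, 0.6, -4.0]
width: 0.0483
finger_force: 30.0
time: 7.25
tool_pos: [0.4475, 0.0541, 0.2596]
ee_rot: [-3.133, 0.002, 1.347]
wrist_force: [-0.2, -0.2, -5.0]
width: 0.0481
finger_force: 30.0
time: 7.45
tool_pos: [0.4481, 0.0536, 0.2602]
ee_rot: [-3.135, 0.003, 1.348]
wrist_force: [0.7, -0.2, -4.1]
width: 0.0477
finger_force: 30.0
t 7.45 tcp [0.4481 0.0536 0.2602] tool-delta [ 0.0065 -0.0019  0.1852] rot [-0.39  0.19 -0.16] | per row x1: shift [ 0.0065 -0.0019  0.1852] turn [-0.388  0.195 -0.157] norm 0.185 F [ 0.7 -0.2 -4.1] w 0.0477
```

View pics/c2.png

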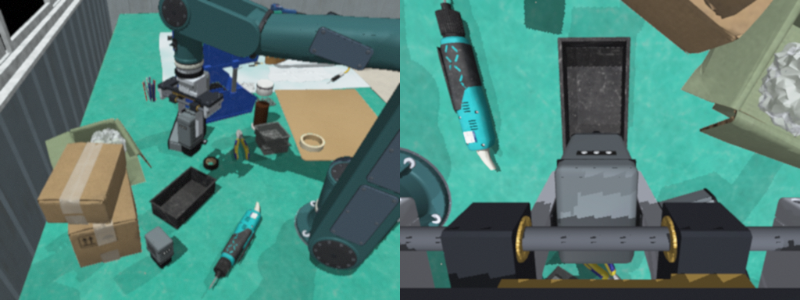

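The wrist view shows the pack upright in the fingers, over the near end of the tray at about (597,200). Lower it.

```bash
python3 -m crank '[[1,[0.006,-0.002,0.03],[-0.4,0.2,0]],[1,[0,0,0.03],[0,0,0]],[1,[0,0,0.03],[0,0,0]],[1,[0,0,0.03],[0,0,0]],[1,[0,0,0.03],[0,0,0]],[1,[0,0,0.02],[0,0,0]],[1,[0,0,0.005],[0,0,0]],[1,[0,0,0],[0,0,0]]]'
python3 -m crank '[[1,[0,0,0.002],[0,0,0]],[1,[0,0,0.002],[0,0,0]]]'
```

```text
time: 8.35
tool_pos: [0.447, 0.0606, 0.0852]
ee_rot: [-3.14, -0.001, 1.349]
wrist_force: [0.3, -0.4, -3.5]
width: 0.048
finger_force: 30.0
time: 8.55
tool_pos: [0.4488, 0.0607, 0.0836]
ee_rot: [3.138, -0.002, 1.348]
wrist_force: [0.1, -0.1, -4.6]
width: 0.0479
finger_force: 30.0
```

```bash
python3 -m crank '[[1,[0,0,0.003],[0,0,0]],[1,[0,0,0.003],[0,0,0]],[1,[0,0,0],[0,0,0]]]'
python3 -m crank '[[1,[0,0,0.002],[0,0,0]],[1,[0,0,0],[0,0,0]]]'
python3 -m crank '[[1,[0,0,0.002],[0,0,0]],[1,[0,0,0],[0,0,0]]]'
```

```text
time: 8.85
tool_pos: [0.4471, 0.0607, 0.0756]
ee_rot: [-3.141, -0.002, 1.348]
wrist_force: [0.6, -0.7, -5.2]
width: 0.0478
finger_force: 30.0
time: 9.05
tool_pos: [0.4477, 0.0608, 0.0744]
ee_rot: [3.141, -0.002, 1.348]
wrist_force: [-0.7, -0.6, -3.0]
width: 0.048
finger_force: 30.0
time: 9.25
tool_pos: [0.4477, 0.0608, 0.0743]
ee_rot: [3.14, -0.002, 1.348]
wrist_force: [-4.4, 0.0, 7.6]
width: 0.0479
finger_force: 30.0
```

```bash
python3 -m crank '[[0,[0,0,0],[0,0,0]],[0,[0,0,0],[0,0,0]],[0,[0,0,0],[0,0,0]],[0,[0,0,0],[0,0,0]],[0,[0,0,0],[0,0,0]],[0,[0,0,0],[0,0,0]]]'
python3 -m crank '[[0,[0,0,-0.02],[0,0,0]],[0,[0,0,-0.04],[0,0,0]],[0,[0,0,-0.05],[0,0,0]],[0,[0,0,-0.05],[0,0,0]],[0,[0,0,-0.02],[0,0,0]],[0,[0,0,0],[0,0,0]]]'
python3 -c "
from h import *
plan(np.r_[SP,.24],tool(SY,0),12)
s=vision.snapshot('side');np.savez('pics/side3.npz',**s);cv2.imwrite('pics/side3.png',cv2.resize(s['color'][150:370,80:330,::-1],(750,660))[:600]);
X=cloud(s).reshape(-1,3);m=(abs(X[:,2]-.138)<.006)&(abs(X[:,0]-.447)<.06)&(abs(X[:,1]-.061)<.06);P=X[m];print(len(P),rect(P),np.linalg.lstsq(np.c_[P[:,:2],np.ones(len(P))],P[:,2],rcond=None)[0],np.median(P[:,2]))"
```

```text
time: 9.85
tool_pos: [0.4474, 0.0607, 0.0719]
ee_rot: [3.141, -0.002, 1.348]
wrist_force: [-0.5, 0.2, -0.1]
width: 0.092
finger_force: 0.0
time: 10.45
tool_pos: [0.4492, 0.0605, 0.2563]
ee_rot: [3.133, -0.004, 1.348]
wrist_force: [0.2, -0.1, -0.6]
width: 0.0937
finger_force: 0.0
t 10.45 tcp [0.4492 0.0605 0.2563] tool-delta [ 0.2424 -0.0899  0.0164] rot [  0.57   0.17 -78.74] | per row x12: shift [0.0224 0.0063 0.0014] turn [ 0.047  0.014 -6.562] norm 0.023 F [ 0.2 -0.1 -0.6] w 0.0937
367 (array([446.7,  62.8]), array([66.3, 48.2]), 78.1) [ 0.02264198 -0.01608068  0.12785924] 0.13708637092318005
```

View pics/side3.png

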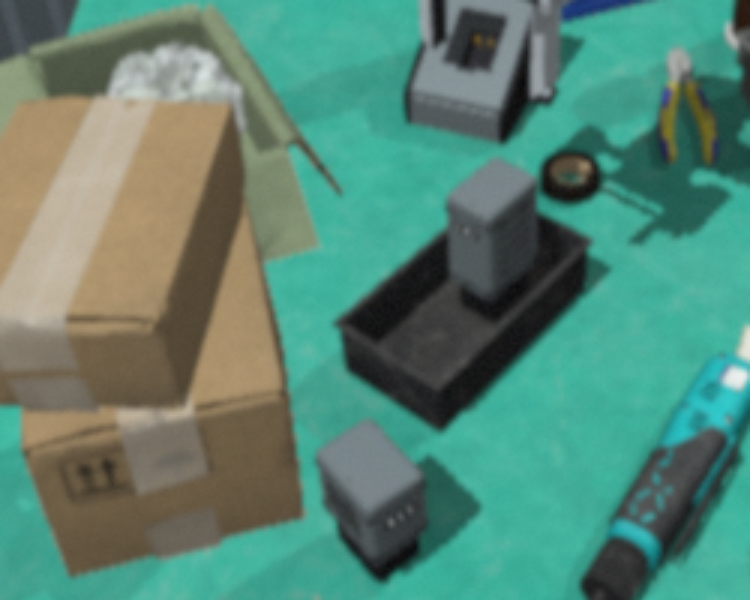

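The tall pack stands upright in the tray at about (490,230), with its top level at z = 0.137 as expected.

```bash
python3 -c "
from h import *
X=cloud(dict(np.load('pics/top0.npz'))).reshape(-1,3);m=(abs(X[:,0]-.5)<.2)&(abs(X[:,1]-.27)<.2);P=X[m];print(np.nanpercentile(P[:,2],[50,90,99.5]),np.nanmax(P[:,2]))"
python3 -m crank '[[0,[0.04,-0.015,0],[0,0,0]],[0,[0.04,-0.015,0],[0,0,0]],[0,[0.04,-0.015,0],[0,0,0]],[0,[0.04,-0.015,0],[0,0,0]],[0,[0,0,0],[0,0,0]]]'
```

```text
[0.00641987 0.24778161 0.25263171] 0.25666068430437344
time: 11.0
tool_pos: [0.4217, 0.2334, 0.2485]
ee_rot: [-3.136, 0.0, 1.355]
wrist_force: [1.0, 0.3, -0.4]
width: 0.0941
finger_force: 0.0
```

```bash
python3 -m crank '[[0,[0,0,0],[0,0,-7.85]],[0,[0,0,0],[0,0,-7.85]],[0,[0,0,0],[0,0,-7.85]],[0,[0,0,0],[0,0,-7.85]],[0,[0,0,0],[0,0,-7.85]]]'
python3 -m crank '[[0,[0,0,0],[0,0,-7.85]],[0,[0,0,0],[0,0,-7.85]],[0,[0,0,0],[0,0,-7.85]],[0,[0,0,0],[0,0,-7.85]],[0,[0,0,0],[0,0,-7.85]],[0,[0,0,0],[0,0,0]]]'
python3 -c "
from h import *
plan(np.r_[SP,.24],tool(SY,0),1)"
```

```text
time: 11.5
tool_pos: [0.4234, 0.2285, 0.2494]
ee_rot: [-3.138, -0.001, 2.038]
wrist_force: [-0.2, 0.7, 0.3]
width: 0.0938
finger_force: 0.0
time: 12.1
tool_pos: [0.4234, 0.2286, 0.2496]
ee_rot: [-3.14, -0.003, 2.717]
wrist_force: [-1.2, -0.1, 0.4]
width: 0.0939
finger_force: 0.0
t 12.1 tcp [0.4234 0.2286 0.2496] tool-delta [0.0438 0.077  0.0096] rot [-0.1  -0.16 -0.32] | per row x1: shift [0.0438 0.077  0.0096] turn [-0.104 -0.163 -0.319] norm 0.089 F [-1.2 -0.1  0.4] w 0.0939
```

```bash
python3 -m crank '[[0,[0.022,0.038,0.005],[0,0,-0.3]],[0,[0.022,0.039,0.005],[0,0,0]],[0,[0,0,0],[0,0,0]],[0,[0,0,0],[0,0,0]]]'
python3 -c "
from h import *
plan(np.r_[SP,.057],tool(SY,0),1)
s=vision.snapshot('wrist');np.savez('pics/w4.npz',**s);X=cloud(s).reshape(-1,3);Q=(X-[*SP,0])@Ro.from_euler('z',SY).as_matrix()
m=(abs(Q[:,2]-.106)<.008)&(abs(Q[:,0])<.05)&(abs(Q[:,1])<.045);print(m.sum(),rect(Q[m]),np.median(Q[m],0))"
```

```text
time: 12.5
tool_pos: [0.4148, 0.3177, 0.2405]
ee_rot: [-3.14, -0.001, 2.723]
wrist_force: [0.5, -0.2, 0.7]
width: 0.0939
finger_force: 0.0
t 12.5 tcp [0.4148 0.3177 0.2405] tool-delta [-0.001  -0.0003  0.1835] rot [-0.1  -0.08  0.01] | per row x1: shift [-0.001  -0.0003  0.1835] turn [-0.104 -0.082  0.011] norm 0.183 F [ 0.5 -0.2  0.7] w 0.0939
2378 (array([-0.9,  0.4]), array([65.5, 47.9]), 0.7) [-0.00305795  0.0003614   0.10596027]
```

```bash
python3 -m crank '[[0,[0,0,0.03],[0,0,0]],[0,[0,0,0.03],[0,0,0]],[0,[0,0,0.03],[0,0,0]],[0,[0,0,0.03],[0,0,0]],[0,[0,0,0.03],[0,0,0]],[0,[0,0,0.02],[0,0,0]],[0,[0,0,0.013],[0,0,0]],[0,[0,0,0],[0,0,0]]]'
python3 -c "
from h import *
plan(np.r_[SP,.057],tool(SY,0),1)"
```

```text
time: 13.35
tool_pos: [0.4146, 0.3165, 0.0575]
ee_rot: [-3.14, -0.002, 2.721]
wrist_force: [0.1, -0.0, -0.6]
width: 0.0939
finger_force: 0.0
t 13.35 tcp [0.4146 0.3165 0.0575] tool-delta [-0.0004  0.0005  0.0005] rot [-0.1  -0.11 -0.07] | per row x1: shift [-0.0004  0.0005  0.0005] turn [-0.097 -0.113 -0.075] norm 0.001 F [ 0.1 -0.  -0.6] w 0.0939
```

```bash
python3 -m crank '[[1,[0,0,0],[0,0,0]],[1,[0,0,0],[0,0,0]],[1,[0,0,0],[0,0,0]],[1,[0,0,0],[0,0,0]],[1,[0,0,0],[0,0,0]],[1,[0,0,0],[0,0,0]],[1,[0,0,0],[0,0,0]],[1,[0,0,0],[0,0,0]]]'
python3 -m crank '[[1,[0,0,-0.01],[0,0,0]],[1,[0,0,-0.03],[0,0,0]],[1,[0,0,-0.04],[0,0,0]],[1,[0,0,-0.05],[0,0,0]],[1,[0,0,-0.05],[0,0,0]],[1,[0,0,-0.05],[0,0,0]],[1,[0,0,-0.02],[0,0,0]],[1,[0,0,0],[0,0,0]]]'
python3 -c "
from h import *
plan(B+NB*.2,tool(BY,1),14)"
```

```text
time: 14.15
tool_pos: [0.4154, 0.3182, 0.0595]
ee_rot: [3.14, 0.0, 2.724]
wrist_force: [0.1, -0.7, 1.0]
width: 0.0481
finger_force: 29.9
time: 14.95
tool_pos: [0.4164, 0.3188, 0.3141]
ee_rot: [3.132, 0.005, 2.724]
wrist_force: [0.5, 0.6, -1.8]
width: 0.0485
finger_force: 29.9
t 14.95 tcp [0.4164 0.3188 0.3141] tool-delta [-0.323  -0.3126  0.0636] rot [ 16.37 -27.18  58.67] | per row x14: shift [-0.0305 -0.0089  0.0128] turn [ 1.169 -1.941  4.191] norm 0.034 F [ 0.5  0.6 -1.8] w 0.0485
```

```bash
python3 -m crank '[[1,[-0.02,-0.02,0],[0,0,0]],[1,[-0.032,-0.031,0],[0,0,0]],[1,[-0.032,-0.031,0],[0,0,0]],[1,[-0.032,-0.031,0],[0,0,0]],[1,[-0.032,-0.031,0],[0,0,0]],[1,[-0.032,-0.031,0],[0,0,0]],[1,[-0.032,-0.031,0],[0,0,0]],[1,[-0.032,-0.031,0],[0,0,0]]]'
python3 -m crank '[[1,[-0.032,-0.031,0],[0,0,0]],[1,[-0.025,-0.024,0],[0,0,0]],[1,[-0.018,-0.018,0],[0,0,0]],[1,[0,0,0],[0,0,0]]]'
python3 -c "
from h import *
plan(B+NB*.2,tool(BY,1),15)"
```

```text
time: 15.75
tool_pos: [0.5417, 0.0007, 0.3057]
ee_rot: [3.141, -0.005, 2.724]
wrist_force: [0.6, 0.7, -3.1]
width: 0.0477
finger_force: 30.0
time: 16.15
tool_pos: [0.5809, -0.0981, 0.3041]
ee_rot: [-3.141, -0.007, 2.719]
wrist_force: [-1.1, 1.0, -4.1]
width: 0.0479
finger_force: 30.0
t 16.15 tcp [ 0.5809 -0.0981  0.3041] tool-delta [-0.0043  0.0023  0.0548] rot [ 15.48 -27.51  58.63] | per row x15: shift [0.0007 0.0006 0.0036] turn [ 1.032 -1.834  3.909] norm 0.004 F [-1.1  1.  -4.1] w 0.0479
```

```bash
python3 -m crank '[[1,[0,0,0],[1.55,-2.75,5.86]],[1,[0,0,0],[1.55,-2.75,5.86]],[1,[0,0,0],[1.55,-2.75,5.86]],[1,[0,0,0],[1.55,-2.75,5.86]],[1,[0,0,0],[1.55,-2.75,5.86]]]'
python3 -m crank '[[1,[0,0,0],[1.55,-2.75,5.86]],[1,[0,0,0],[1.55,-2.75,5.86]],[1,[0,0,0],[1.55,-2.75,5.86]],[1,[0,0,0],[1.55,-2.75,5.86]],[1,[0,0,0],[1.55,-2.75,5.86]],[1,[0,0,0],[0,0,0]]]'
python3 -c "
from h import *
plan(B+NB*.12,tool(BY,1),1)"
```

```text
time: 16.65
tool_pos: [0.5798, -0.0937, 0.3065]
ee_rot: [-3.071, 0.261, 2.215]
wrist_force: [-0.3, 0.7, -3.5]
width: 0.048
finger_force: 30.0
time: 17.25
tool_pos: [0.5803, -0.0922, 0.3045]
ee_rot: [-3.141, 0.522, 1.681]
wrist_force: [-0.7, 1.3, -3.2]
width: 0.0478
finger_force: 30.0
t 17.25 tcp [ 0.5803 -0.0922  0.3045] tool-delta [0.0224 0.0042 0.1309] rot [ 0.22 -0.07  0.47] | per row x1: shift [0.0224 0.0042 0.1309] turn [ 0.222 -0.07   0.468] norm 0.133 F [-0.7  1.3 -3.2] w 0.0478
```

```bash
python3 -m crank '[[1,[0.011,0.002,0.03],[0.2,0,0.47]],[1,[0.011,0.002,0.03],[0,0,0]],[1,[0,0,0.03],[0,0,0]],[1,[0,0,0.03],[0,0,0]],[1,[0,0,0.01],[0,0,0]],[1,[0,0,0],[0,0,0]],[1,[0,0,0],[0,0,0]]]'
python3 -c "
from h import *
plan(B+NB*.07,tool(BY,1),1)
T=np.array([0.,0,0]);o=robot.get_obs();c=o['tool_pos'];R=Ro.from_euler('xyz',o['ee_rot']).as_matrix()
ims=[]
for n in('side','wrist'):
    s=vision.snapshot(n);np.savez('pics/%s5.npz'%n,**s)
    X=cloud(s).reshape(-1,3);Q=(X-c)@R*[-1,1,-1]  # pack axes about TCP
    m=(abs(Q[:,2]-.049)<.008)&(abs(Q[:,0])<.045)&(abs(Q[:,1])<.04);P=Q[m];print(n,m.sum(),rect(P) if m.sum()>20 else '',np.median(P,0).round(4),np.linalg.lstsq(np.c_[P[:,:2],np.ones(len(P))],P[:,2],rcond=None)[0].round(3) if m.sum()>20 else '')
    u=proj(s,B)[0].astype(int);im=s['color'][:,:,::-1];ims.append(cv2.resize(im[max(0,u[1]-75):u[1]+75,max(0,u[0]-75):u[0]+75],(400,400),interpolation=cv2.INTER_CUBIC))
cv2.imwrite('pics/c5.png',cv2.hconcat(ims))"
```

```text
time: 17.95
tool_pos: [0.5908, -0.14, 0.1865]
ee_rot: [3.131, 0.525, 1.664]
wrist_force: [1.7, 0.1, -2.3]
width: 0.0479
finger_force: 30.0
t 17.95 tcp [ 0.5908 -0.14    0.1865] tool-delta [ 0.0057 -0.0014  0.0543] rot [ 0.35  0.06 -0.41] | per row x1: shift [ 0.0057 -0.0014  0.0543] turn [ 0.345  0.062 -0.407] norm 0.055 F [ 1.7  0.1 -2.3] w 0.0479
side 235 (array([-12.3,   0.8]), array([67.1, 53.6]), 68.4) [-0.014   0.003   0.0462] [0.034 0.018 0.047]
wrist 9253 (array([-7.8,  0.7]), array([51.6, 72.4]), 0.1) [-0.0101  0.001   0.0476] [ 0.031 -0.001  0.048]
```

View pics/c5.png

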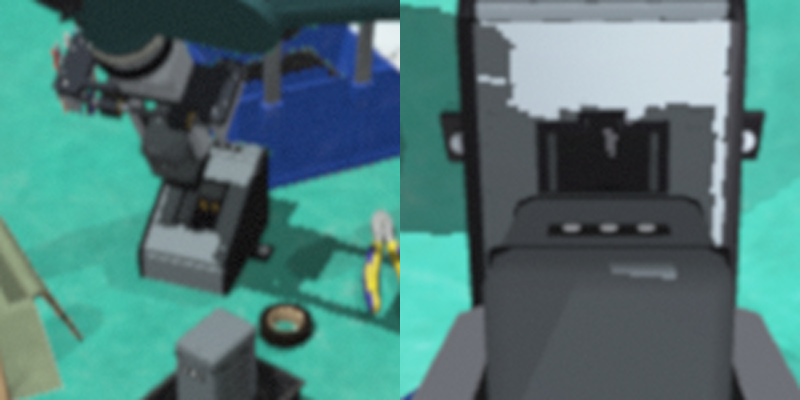

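The wrist crop shows the socket mouth straight ahead at about (603,155), laterally centred on the held pack, with the dots down-slope at about (608,228). Check the pack's tilt in the grip, and the correction needed.

```bash
python3 -c "
from h import *
o=robot.get_obs();c=o['tool_pos'];R=Ro.from_euler('xyz',o['ee_rot']).as_matrix()
from scipy.optimize import least_squares
Cs=[]
for n in('wrist',):
    X=cloud(dict(np.load('pics/%s5.npz'%n))).reshape(-1,3);Q=(X-c)@R*[-1,1,-1]
    m=(abs(Q[:,0]+0)<.025)&(abs(Q[:,1])<.018)&(abs(Q[:,2]-.049)<.01);P=Q[m];print(m.sum(),np.linalg.lstsq(np.c_[P[:,:2],np.ones(len(P))],P[:,2],rcond=None)[0].round(4))
    m=(Q[:,0]<-.025)&(Q[:,0]>-.045)&(abs(Q[:,1])<.018)&(Q[:,2]<.042)&(Q[:,2]>-.02);P=Q[m];print('front',m.sum(),np.median(P,0),np.linalg.lstsq(np.c_[P[:,1:],np.ones(len(P))],P[:,0],rcond=None)[0].round(4))
    m=(abs(Q[:,0])<.045)&(abs(Q[:,1])<.022)&(Q[:,2]<.06)&(Q[:,2]>-.02);P=Q[m]
    def g(p): return abs(box((P-[p[0],0,p[1]])@Ro.from_euler('y',p[2]).as_matrix(),np.r_[-.033,-.024,-.06],np.r_[.033,.024,0]))
    r=least_squares(g,[0,.047,0.],loss='soft_l1',f_scale=.001);print(r.x,np.median(abs(r.fun)))
    # charger face vs model
    Q=(X-B)@bayR(BY);m=(abs(Q[:,2])<.01)&(Q[:,0]<-.035)&(Q[:,0]>-.06)&(abs(Q[:,1])<.04);P=Q[m];print('face',m.sum(),np.median(P[:,2]))
"
python3 -m crank '[[1,[0.006,-0.001,0],[0.3,0,-0.4]],[1,[0,0,0],[0,0,0]],[1,[0,0,0],[0,0,0]]]'
python3 -c "
from h import *
plan(B+NB*.07,tool(BY,1),1)"
```

```text
4929 [-0.0046 -0.0033  0.0467]
front 1585 [-0.03367097 -0.00012016  0.02193585] [-0.0014  0.005  -0.0338]
[-0.00040549  0.04656388  0.00337871] 0.00038722132732685755
face 1867 0.0005560892577191753
time: 18.35
tool_pos: [0.5892, -0.1346, 0.1826]
ee_rot: [-3.141, 0.525, 1.673]
wrist_force: [0.1, 0.6, -2.8]
width: 0.0482
finger_force: 30.0
t 18.35 tcp [ 0.5892 -0.1346  0.1826] tool-delta [-0.001  -0.      0.0538] rot [0.01 0.08 0.04] | per row x1: shift [-0.001  -0.      0.0538] turn [0.008 0.079 0.036] norm 0.054 F [ 0.1  0.6 -2.8] w 0.0482
```

```bash
python3 -m crank '[[1,[-0.001,0,0.02],[0,0,0]],[1,[0,0,0.02],[0,0,0]],[1,[0,0,0.015],[0,0,0]],[1,[0,0,0],[0,0,0]],[1,[0,0,0],[0,0,0]]]'
python3 -c "
from h import *
plan(B+NB*.0214,tool(BY,1),1)"
```

```text
time: 18.85
tool_pos: [0.5917, -0.1636, 0.1352]
ee_rot: [-3.14, 0.525, 1.672]
wrist_force: [0.2, -0.5, -2.4]
width: 0.0478
finger_force: 30.0
t 18.85 tcp [ 0.5917 -0.1636  0.1352] tool-delta [0.0004 0.0004 0.0467] rot [-0.07  0.08 -0.  ] | per row x1: shift [0.0004 0.0004 0.0467] turn [-0.068  0.082 -0.001] norm 0.047 F [ 0.2 -0.5 -2.4] w 0.0478
```

```bash
python3 -m crank '[[1,[0,0,0.005],[0,0,0]],[1,[0,0,0.005],[0,0,0]],[1,[0,0,0.005],[0,0,0]],[1,[0,0,0],[0,0,0]]]'
python3 -c "
from h import *
plan(B+NB*.0214,tool(BY,1),1)"
```

```text
time: 19.25
tool_pos: [0.592, -0.1711, 0.1213]
ee_rot: [-3.139, 0.525, 1.673]
wrist_force: [-0.0, 0.6, -3.6]
width: 0.0479
finger_force: 30.0
t 19.25 tcp [ 0.592  -0.1711  0.1213] tool-delta [0.     0.0009 0.031 ] rot [-0.12  0.06  0.03] | per row x1: shift [0.     0.0009 0.031 ] turn [-0.125  0.059  0.026] norm 0.031 F [-0.   0.6 -3.6] w 0.0479
```

```bash
python3 -m crank '[[1,[0,0.0005,0.004],[0,0,0]],[1,[0,0,0.004],[0,0,0]],[1,[0,0,0],[0,0,0]]]'
python3 -m crank '[[1,[0,0,0.004],[0,0,0]],[1,[0,0,0.004],[0,0,0]],[1,[0,0,0],[0,0,0]]]'
python3 -c "
from h import *
plan(B+NB*.0214,tool(BY,1),1)"
```

```text
time: 19.55
tool_pos: [0.593, -0.1751, 0.1145]
ee_rot: [-3.139, 0.525, 1.672]
wrist_force: [0.3, 0.7, -2.9]
width: 0.0483
finger_force: 30.0
time: 19.85
tool_pos: [0.5933, -0.1791, 0.1075]
ee_rot: [-3.139, 0.525, 1.672]
wrist_force: [0.2, -0.1, -2.6]
width: 0.0481
finger_force: 30.0
t 19.85 tcp [ 0.5933 -0.1791  0.1075] tool-delta [0.0001 0.0004 0.015 ] rot [-0.12  0.06  0.02] | per row x1: shift [0.0001 0.0004 0.015 ] turn [-0.123  0.062  0.023] norm 0.015 F [ 0.2 -0.1 -2.6] w 0.0481
```

No contact force and 23 mm in; continue.

```bash
python3 -m crank '[[1,[0,0,0.004],[0,0,0]],[1,[0,0,0.004],[0,0,0]],[1,[0,0,0],[0,0,0]]]'
python3 -m crank '[[1,[0,0,0.003],[0,0,0]],[1,[0,0,0.003],[0,0,0]],[1,[0,0,0],[0,0,0]]]'
python3 -c "
from h import *
plan(B+NB*.0214,tool(BY,1),1)"
```

```text
time: 20.15
tool_pos: [0.5937, -0.1831, 0.1006]
ee_rot: [-3.139, 0.525, 1.672]
wrist_force: [-0.3, -0.1, -2.2]
width: 0.0478
finger_force: 30.0
time: 20.45
tool_pos: [0.5942, -0.186, 0.0957]
ee_rot: [-3.14, 0.525, 1.672]
wrist_force: [-0.3, -0.7, -2.9]
width: 0.0475
finger_force: 30.0
t 20.45 tcp [ 0.5942 -0.186   0.0957] tool-delta [0.0002 0.0002 0.0013] rot [-0.09  0.07  0.01] | per row x1: shift [0.0002 0.0002 0.0013] turn [-0.094  0.065  0.012] norm 0.001 F [-0.3 -0.7 -2.9] w 0.0475
```

```bash
python3 -m crank '[[1,[0,0,0.001],[0,0,0]],[1,[0,0,0.001],[0,0,0]],[1,[0,0,0],[0,0,0]]]'
python3 -m crank '[[1,[0,0,0.001],[0,0,0]],[1,[0,0,0],[0,0,0]]]'
```

```text
time: 20.75
tool_pos: [0.5947, -0.1867, 0.095]
ee_rot: [-3.141, 0.525, 1.672]
wrist_force: [-0.4, 1.2, -1.4]
width: 0.0476
finger_force: 30.0
time: 20.95
tool_pos: [0.5947, -0.1867, 0.0949]
ee_rot: [3.141, 0.525, 1.671]
wrist_force: [-3.2, 5.1, 3.6]
width: 0.0483
finger_force: 30.0
```

Contact at home. A light push, then release and back out.

```bash
python3 -m crank '[[1,[0,0,0.001],[0,0,0]],[1,[0,0,0],[0,0,0]]]'
python3 -m crank '[[0,[0,0,0],[0,0,0]],[0,[0,0,0],[0,0,0]],[0,[0,0,0],[0,0,0]],[0,[0,0,0],[0,0,0]],[0,[0,0,0],[0,0,0]],[0,[0,0,0],[0,0,0]],[0,[0,0,0],[0,0,0]]]'
python3 -m crank '[[0,[0,0,-0.01],[0,0,0]],[0,[0,0,-0.02],[0,0,0]],[0,[0,0,-0.03],[0,0,0]],[0,[0,0,-0.03],[0,0,0]],[0,[0,0,-0.03],[0,0,0]],[0,[0,0,-0.03],[0,0,0]],[0,[0,0,-0.02],[0,0,0]],[0,[0,0,0],[0,0,0]]]'
python3 -c "
from h import *
from scipy.optimize import least_squares
for n in('wrist','side'):
    s=vision.snapshot(n);X=cloud(s).reshape(-1,3);Q=(X-B)@bayR(BY)
    m=(abs(Q[:,2]-.068)<.012)&(abs(Q[:,0])<.028)&(abs(Q[:,1])<.02);P=Q[m];print(n,m.sum(),np.median(P,0).round(4),np.linalg.lstsq(np.c_[P[:,:2],np.ones(len(P))],P[:,2],rcond=None)[0].round(4))
    m=(abs(Q[:,2])<.008)&(Q[:,0]<-.036)&(Q[:,0]>-.06)&(abs(Q[:,1])<.04);print('face',m.sum(),np.median(Q[m,2]))
    if n=='wrist':
        m=(abs(Q[:,0])<.045)&(abs(Q[:,1])<.03)&(Q[:,2]>.055)&(Q[:,2]<.085);print(rect(Q[m]))
    cv2.imwrite('pics/%s9.png'%n,s['color'][:,:,::-1])
"
```

```text
time: 21.15
tool_pos: [0.5947, -0.1867, 0.0949]
ee_rot: [3.141, 0.524, 1.671]
wrist_force: [-5.4, 7.7, 6.6]
width: 0.0478
finger_force: 30.0
time: 21.85
tool_pos: [0.5947, -0.1879, 0.0927]
ee_rot: [-3.141, 0.525, 1.672]
wrist_force: [-0.1, -0.4, -0.6]
width: 0.0936
finger_force: 0.0
time: 22.65
tool_pos: [0.5879, -0.1018, 0.2446]
ee_rot: [3.133, 0.526, 1.67]
wrist_force: [0.1, -0.2, 0.4]
width: 0.0938
finger_force: 0.0
wrist 1829 [-0.001   0.0002  0.0685] [-0.0009 -0.0012  0.0685]
face 1203 0.000534615745990938
(array([-1.6,  0.3]), array([64.3, 48. ]), 0.0)
side 227 [ 0.     -0.0002  0.0679] [-0.0045 -0.0087  0.0679]
face 177 0.0002507607114379747
```

View pics/side9.png

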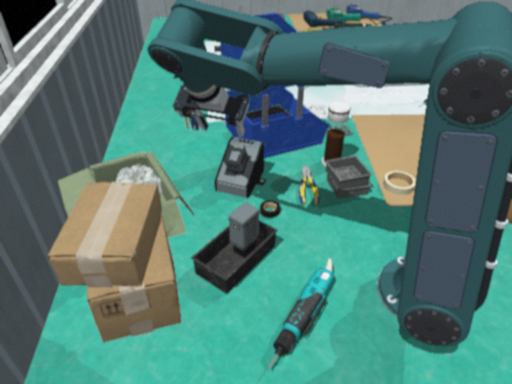

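The side view shows the short pack seated in the charger at (240,160) and the tall pack upright in the tray at (243,225). The tape, cutters and thermos are where they were. The short pack's top is 68 mm above the face, so its shoulder is on the face, and it is square to it.

```bash
python3 -c "
from bench import robot
print(robot.close_job())"
```

```text
the job is handed in; nothing more can be done
None
```

The job is handed in at about 23 s: the tall pack stands upright in the tray, the short pack is fully home in the charger, and the thermos, cutters and tape look unmoved in the final picture. The judge gave no verdict.

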